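# Charge the tumbler barrel with burnishing balls

### The job

Take the open steel cup off the rack and pour all eight ceramic balls out of it into the black tumbler barrel. Then put the empty cup back upright in its own place in the row between or beside the jars, and let go of it. Leave the barrel standing where it is, and do not disturb the jars, the lid or the mug.

Things in the scene. Friction and masses are not known exactly. Their poses are not given: they have to be found in the camera images.
- cup: Open tapered steel cup, 75 mm tall, outer diameter 52 mm at the foot and 68 mm at the rim, wall 3 mm, floor 5 mm thick, 0.15 kg; the only open vessel on the rack, holding the eight balls at the start. Origin at the centre of its underside, z up its axis.
- barrel: Round black rubber tumbler barrel standing upright, open at the top, 100 mm tall, outer diameter 112 mm at the foot and 116 mm at the rim, wall 8 mm, floor 10 mm thick, 0.8 kg, not fixed to the bench. Origin at the centre of its underside, z up.
- rack: Fixed wooden rack. Board 150 (x) by 400 mm (y), top 15 mm above the bench; end panels at y +-193, 195 tall. A tool strip spans its width over the row, x -50 to +5 mm, underside 165, top 185 mm up, file handles to 240. Cup and jars stand at x = -30, 125 mm apart along y, under the strip: reach them at a slant from the front (-x). Origin: centre of the board's underside; x to the back, z up.
- jar1: Closed glass jar with a metal cap, 60 mm diameter, 85 mm tall, in the rack's row. Origin at the centre of its underside, z up. Leave alone.
- jar2: The same kind of closed jar, in the rack's row. Origin at the centre of its underside, z up. Leave alone.
- lid: Round black lid of the barrel with a steel knob, 116 mm diameter, 30 mm tall in all, lying on the bench. Origin at the centre of its underside, z up. Leave alone.
- mug: White mug, 82 mm diameter, 90 mm tall, handle at its +y side. Origin at the centre of its underside, z up. Leave alone.
- ball1: White ceramic burnishing ball 1 of 8, diameter 19 mm, 12 g, in the cup at the start. Origin at its centre.
- ball2: White ceramic burnishing ball 2 of 8, diameter 19 mm, 12 g, in the cup at the start. Origin at its centre.
- ball3: White ceramic burnishing ball 3 of 8, diameter 19 mm, 12 g, in the cup at the start. Origin at its centre.
- ball4: White ceramic burnishing ball 4 of 8, diameter 19 mm, 12 g, in the cup at the start. Origin at its centre.
- ball5: White ceramic burnishing ball 5 of 8, diameter 19 mm, 12 g, in the cup at the start. Origin at its centre.
- ball6: White ceramic burnishing ball 6 of 8, diameter 19 mm, 12 g, in the cup at the start. Origin at its centre.
- ball7: White ceramic burnishing ball 7 of 8, diameter 19 mm, 12 g, in the cup at the start. Origin at its centre.
- ball8: White ceramic burnishing ball 8 of 8, diameter 19 mm, 12 g, in the cup at the start. Origin at its centre.
Not all that is in view belongs to the job. Of the things like the barrel, leave any that is green; of the rest the smaller one is meant.

How it is judged:
By the outcome, as a careful person would: the job done as asked, in the order asked, and still so for the second after the job is handed in, with the robot touching nothing.
It also fails if it takes over 70 s, if anything falls off the work surface, if the arm or the gripper's body presses on something with over 40 N, if the wrist force passes 120 N, or if a joint passes its speed limit or range.

### The arm

A 6-joint arm with a two-finger parallel gripper is mounted at the origin on the work surface. World frame = base frame: x ahead of the robot, y to its left, z up, the work surface at z = 0. Lengths are in m, angles in rad, forces in N, time in s.
With the tool pointing down it reaches from about 0.25 to 0.725 m from the base axis. Payload 4 kg.
Tool frame: the origin (TCP) lies at the very end of the fingers, on their centre line; the grasp point (between the pads) lies 19 mm behind it; z points along the fingers, y is the line along which they close (so a half turn about z gives the same grasp; the last joint's range is limited). The gripper opens to 85 mm and grips with 20 to 120 N. Pads are 22 mm wide; open, the fingers measure 114 mm over their backs; the gripper's body (76 mm by 85 mm) begins 54 mm behind the grasp point. The pads swing forward as they close: fully open they stand 13 mm farther back than shut.
Start: joints at [1.296, 0.241, 0.005, 1.335, 0, 1.571], TCP at [0.136, 0.481, 0.231] pointing down, gripper open.
Joint ranges: [-2.72, 2.72], [-1.05, 1.87], [-1.09, 1.28], [-1.99, 2.15], [-1.42, 1.44], [-3.14, 3.14]. Speed limits (rad/s): [2.79, 2.79, 3.14, 3.14, 3.14, 3.14].

### API

Orientations are given as a unit quaternion [x, y, z, w].
In Python, from workcell import monitor, viewer, job gives the robot as it stands.
- The arm moves only by the tool arm_command, never from a script. Its argument "increments" is a list of rows, each an object of numbers: "dx", "dy", "dz": the shift along the tool's x, y, z in cm; "wx", "wy", "wz": the turn, a rotation vector about the tool's x, y, z in rad; "grip": the finger opening in cm, from 0 to 8.54. In form: [{"dx": .., "dy": .., "dz": .., "wx": .., "wy": .., "wz": .., "grip": ..}, ...]. A call has 1 to 10 rows; each row is the pose to reach, as a shift and turn from the pose commanded when the call began, along the tool's axes at that moment; what a row does not reach only later rows make up. A row lasts 1/10 s, in which the tool goes at most 50 mm and 8.59 degrees, less where a joint would pass 70% of its speed; a pose out of reach is approached as far as the arm can. A call with a gripper value outside its range is refused whole. The fingers move at their own pace and stop on an object; the grip force is fixed at half the most. Time passes only in rows, so rows that repeat a pose let the fingers close. It gives the time, the measured TCP pose, the force, the opening and the grip force at its end, in the units of the state.
- monitor.get_obs(): the state, without advancing time (a new reading comes with each control period).
- viewer.camera(name): name is "scene" or "top"; returns (picture, depth): 420x560x3 uint8, red, green, blue; 420x560 float32, m along the optical axis (not along the pixel's ray), 0 where there is no reading.
- viewer.get_calibration(name): a dict with "fovy" (degrees; the focal length in pixels is half the picture's height over the tangent of half this angle, whatever the lens; pixels are square), "cx", "cy" (the principal point, pixels), "view" (4x4, takes a point from world to camera coordinates). Camera axes: x right, y up, looking along -z (the intrinsics and any distortion apply to the point x, -y, -z); pixel columns grow to the right and rows downward; lengths in m; the calibration is good to about 2 mm. A picture is of the moment at which its call begins. get_calibration takes no time and is no camera call.
- job.job_done(): hands the job in; it is judged then, once.
The state is a dict: "clock": time; "joint_pos": joint angles; "joint_vel": joint speeds; "tau": joint torques, N m; "eef_pos": TCP position; "tool_rot": TCP orientation; "ft_force": force on the tool from outside, world axes, zero at the start; "ft_torque": the same for the moment, N m; "grip_width": finger opening in m; "grasp_force": force on a finger pad.
Only numpy, scipy, OpenCV 4.12 (cv2) and the standard library are available. Lean on these libraries where they do the work, as an engineer would, in place of code of your own. Each camera call takes 0.05 s, during which the arm holds its last target. There are 200 camera calls.

## Working session

There is one attempt and no reset: what is moved stays moved. The work goes in short steps, Python scripts to look and compute and a tool call to move; the robot and the scene stay as the last step left them, time stands still between calls to the robot, and variables do not carry over. Pictures are saved under pics/ and viewed, at most 12 in all, crops included, and the job is handed in when it is done.

Besides the shell and the picture viewer there is one more tool, called in YAML: its name, and indented under it one key for each argument. arm_command: Moves the arm, as the interface text tells. Its arguments: {"type":"object","properties":{"increments":{"type":"array","items":{"type":"object","properties":{"dx":{"type":"number"},"dy":{"type":"number"},"dz":{"type":"number"},"wx":{"type":"number"},"wy":{"type":"number"},"wz":{"type":"number"},"grip":{"type":"number"}}}}},"required":["increments"]}

```bash
mkdir -p pics; ls; cat > h.py <<'E'
import numpy as np, cv2
from workcell import monitor, viewer, job
def cal(n):
    c=viewer.get_calibration(n); f=210/np.tan(np.radians(c['fovy'])/2); return c,f
def cloud(n,d):
    c,f=cal(n); v,u=np.mgrid[0:420,0:560]
    p=np.stack([(u-c['cx'])/f*d,-(v-c['cy'])/f*d,-d],-1)
    V=np.array(c['view']); return (p-V[:3,3])@V[:3,:3]
E
python3 - <<'E'
from h import *
for n in('scene','top'):
    p,d=viewer.camera(n); np.savez(f'pics/{n}0.npz',p=p,d=d); cv2.imwrite(f'pics/{n}0.png',p[...,::-1]); print(viewer.get_calibration(n))
print(monitor.get_obs())
E
```

```text
pics
{'fovy': 57.149297634300254, 'cx': 279.9798368186488, 'cy': 209.7672846769867, 'view': array([[-3.96586446e-01,  9.17997337e-01,  2.83771200e-04,
         3.13161406e-01],
       [-7.55561769e-01, -3.26587765e-01,  5.67861643e-01,
         3.37027256e-01],
       [ 5.21388152e-01,  2.24991824e-01,  8.23123973e-01,
        -1.24224807e+00],
       [ 0.00000000e+00,  0.00000000e+00,  0.00000000e+00,
         1.00000000e+00]])}
{'fovy': 45.3631031430991, 'cx': 277.54974286600924, 'cy': 208.78943135554246, 'view': array([[-0.04991678, -0.99874493, -0.0041095 , -0.07765767],
       [ 0.97667358, -0.04967324,  0.20890498, -0.54978556],
       [-0.20884692,  0.00641422,  0.97792731, -1.09192661],
       [ 0.        ,  0.        ,  0.        ,  1.        ]])}
{'clock': 0.1, 'joint_pos': array([1.29601056e+00, 2.41348683e-01, 3.83864906e-03, 1.33519607e+00,
       1.91699496e-06, 1.57074903e+00]), 'joint_vel': array([-0.00055124, -0.00246198,  0.00292959, -0.00030909,  0.00015145,
       -0.00098374]), 'tau': array([ 7.86474739e-04, -3.73137975e+01,  2.53009951e+01,  1.08536016e-02,
        7.71095119e-05, -9.85450185e-06]), 'eef_pos': array([0.13551401, 0.48068918, 0.23048871]), 'tool_rot': array([ 1.36937549e-01,  9.90579222e-01, -9.45753844e-04, -1.31754095e-04]), 'ft_force': array([ 0.72629773, -0.38220897,  1.16008497]), 'ft_torque': array([ 0.02627601,  0.01446419, -0.08892582]), 'grasp_force': 0.0, 'grip_width': 0.08539070105593147}
```

View pics/scene0.png

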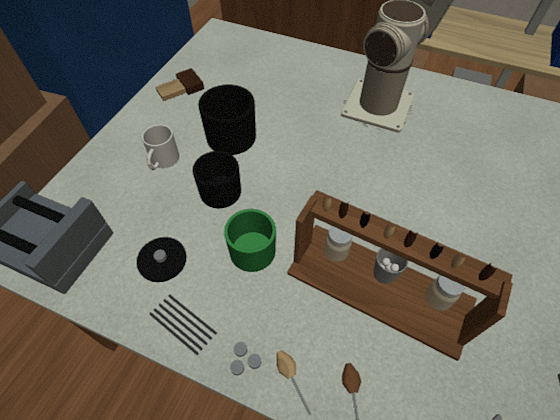

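View pics/top0.png

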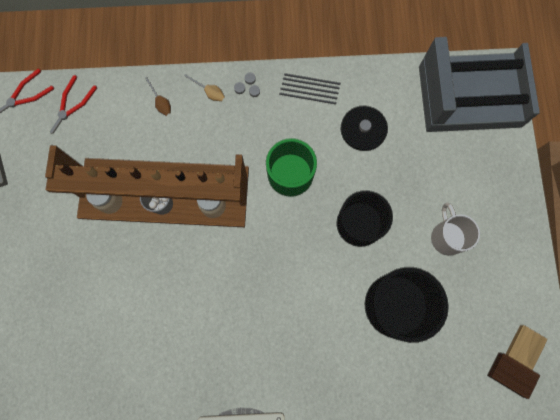

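Scene picture: cup with white balls at (390,265), between jars at (339,243) and (444,291). Barrel candidates are the small black one at (218,178), the large black one at (228,118) and the green one at (250,240). In the top picture the cup is at (156,203), the small black at (364,218), the large at (406,304) and the green at (291,167). For the vessel, the closed jars at top (99,200) and (209,205) and the mug at (460,233) could be mistaken for the cup. I choose the open cup with the balls and the small black barrel.

```bash
python3 - <<'E'
from h import *
for n in('scene','top'):
    z=np.load(f'pics/{n}0.npz'); P=cloud(n,z['d']); im=z['p'].astype(int); ok=z['d']>0
    c,f=cal(n); V=np.array(c['view'])
    q=V[:3,:3]@[.136,.481,.231]+V[:3,3]; print(n,'tcp px',c['cx']+f*q[0]/-q[2],c['cy']+f*q[1]/q[2], 'valid',ok.mean())
    dark=(im.max(2)<45)&ok&(P[...,2]>.085)&(P[...,2]<.2)
    k,l,st,ce=cv2.connectedComponentsWithStats(dark.astype(np.uint8))
    for i in range(1,k):
        if st[i,4]>60:
            pts=P[l==i]; (cx,cy),r=cv2.minEnclosingCircle(pts[:,:2].astype(np.float32)); print('dark',ce[i].round(),st[i,4],cx,cy,r,np.percentile(pts[:,2],[5,50,95]))
    # rack strip top & board
    R=(im[...,0]-im[...,2]>25)&ok&(P[...,1]>-.1)&(P[...,0]<.75)
    for lo,hi,nm in((.177,.192,'strip'),(.010,.020,'board')):
        m=R&(P[...,2]>lo)&(P[...,2]<hi)
        m=cv2.morphologyEx(m.astype(np.uint8),cv2.MORPH_OPEN,np.ones((3,3)))
        pts=P[m>0][:,:2].astype(np.float32); r=cv2.minAreaRect(pts); print(nm,len(pts),r,np.median(P[m>0][:,2]), cv2.boxPoints(r).round(3).tolist())
    # jar caps, cup
    for u,v in ([(339,232),(390,262),(444,284)] if n=='scene' else [(99,198),(156,203),(209,205)]):
        print(P[v,u].round(3))
    b=P[...,2]; t=cv2.resize(z['p'][...,::-1][(200 if n=='scene' else 150):(320 if n=='scene' else 240),(300 if n=='scene' else 40):(500 if n=='scene' else 260)],None,fx=3,fy=3); cv2.imwrite(f'pics/{n}crop.png',t)
E
```

```text
scene tcp px 589.5277570992868 117.74041325639294 valid 0.9960331632653061
dark [386.  69.] 93 0.04298087954521179 0.005817743018269539 0.06045752391219139 [0.16323727 0.1693533  0.17366876]
dark [227. 109.] 1692 0.31752893328666687 -0.3661576509475708 0.07703257352113724 [0.08821338 0.11562801 0.13446967]
dark [216. 170.] 599 0.5107801556587219 -0.29715704917907715 0.057698361575603485 [0.08653225 0.09796466 0.10217768]
dark [ 38. 207.] 321 0.7800890207290649 -0.6056832671165466 0.09685119241476059 [0.08525348 0.08708805 0.08955821]
dark [ 17. 241.] 256 0.8647448420524597 -0.5848696231842041 0.07657448202371597 [0.08528574 0.08725402 0.08943459]
dark [485. 311.] 499 0.6409664154052734 0.35118043422698975 0.032600101083517075 [0.09101117 0.1367672  0.19161848]
strip 4242 ((0.606349766254425, 0.1683761030435562), (0.39782652258872986, 0.09656903147697449), 84.06090545654297) 0.1852700068061329 [[0.5379999876022339, -0.024000000208616257], [0.6340000033378601, -0.03400000184774399], [0.675000011920929, 0.3610000014305115], [0.5789999961853027, 0.3709999918937683]]
board 8606 ((0.609268
[... 870 characters left out ...]
54597 0.1362259 ]
strip 4359 ((0.5884121656417847, 0.16825363039970398), (0.3989834189414978, 0.05912137031555176), 83.55913543701172) 0.18590834636702738 [[0.5370000004768372, -0.027000000700354576], [0.5950000286102295, -0.032999999821186066], [0.6399999856948853, 0.3630000054836273], [0.5809999704360962, 0.3700000047683716]]
board 3504 ((0.6112626791000366, 0.16657477617263794), (0.4000638425350189, 0.15047986805438995), 84.14012908935547) 0.015920860328382254 [[0.515999972820282, -0.02500000037252903], [0.6660000085830688, -0.03999999910593033], [0.7070000171661377, 0.3580000102519989], [0.5569999814033508, 0.37299999594688416]]
[0.58  0.288 0.101]
[0.575 0.175 0.05 ]
[0.552 0.046 0.101]
```

View pics/scenecrop.png

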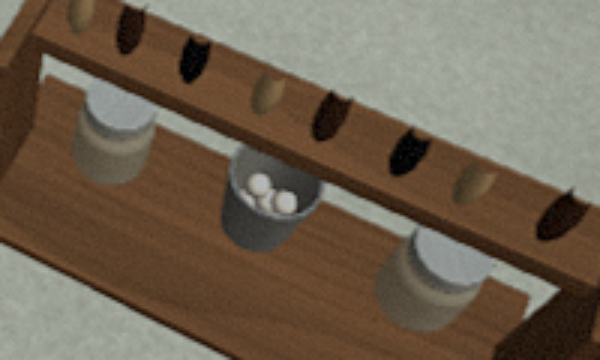

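View pics/topcrop.png

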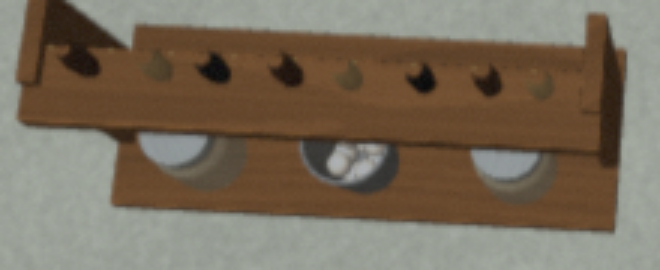

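The crops confirm it: the middle vessel is open, holds white balls, and stands between two capped jars. The small black barrel has a measured radius of 57.7 mm at about 100 mm height, so it is the right one.

```bash
cat >> h.py <<'E'
from scipy.spatial.transform import Rotation as R
def pose(g,az,s,roll=0,ahead=.024,flip=1):
    """tool pose with cup-axis grasp point g, azimuth, slant below horizontal"""
    t=np.array([np.cos(s)*np.cos(az),np.cos(s)*np.sin(az),-np.sin(s)])
    y=flip*np.array([-np.sin(az),np.cos(az),0]); M=np.stack([np.cross(y,t),y,t],1)
    return np.array(g)+ahead*t, R.from_matrix(M)*R.from_rotvec([0,0,roll])
def inc(p,r,ref=None):
    if ref is None:
        o=monitor.get_obs(); ref=(o['eef_pos'],R.from_quat(o['tool_rot']))
    d=ref[1].inv().apply(p-ref[0])*100; w=(ref[1].inv()*r).as_rotvec()
    print('d',d.round(2),'w',w.round(3)); 
E
python3 - <<'E'
from h import *
from scipy.optimize import least_squares
for n in('scene','top'):
    z=np.load(f'pics/{n}0.npz'); P=cloud(n,z['d']); im=z['p'].astype(int)
    m=(abs(P[...,0]-.58)<.06)&(abs(P[...,1]-.17)<.055)&(P[...,2]>.025)&(P[...,2]<.095)&(im.max(2)-im.min(2)<25)&(im.max(2)<170)
    p=P[m]; 
    # outer wall facing robot-side/camera: cone radius
    f=lambda c:np.hypot(p[:,0]-c[0],p[:,1]-c[1])-(.026+.008*(p[:,2]-.015)/.075)
    s=least_squares(f,[.58,.17],loss='soft_l1',f_scale=.001); print(n,m.sum(),s.x,np.median(abs(s.fun)))
for fl in(1,-1): inc(*pose(np.array([.580,.170,.058])-.15*pose([0,0,0],.285,.52)[1].apply([0,0,1]),.285,.52,flip=fl))
E
```

```text
scene 720 [0.57947179 0.16877464] 0.002033528823213353
top 386 [0.5838644  0.16648207] 0.0016624236389712575
d [-41.94 -23.63  11.03] w [-0.295 -1.023 -0.506]
d [-41.94 -23.63  11.03] w [-1.321  0.382  2.277]
```

arm_command:
  increments:
    - {"wz":-0.1,"grip":8.5}
    - {"wz":-0.1,"grip":8.5}

```text
validation failed for argument at $.in...
```

```bash
python3 -c "
from h import *
print(monitor.get_obs()['joint_pos'])"
```

```text
[1.29601056e+00 2.41348683e-01 3.83864906e-03 1.33519607e+00
 1.91699496e-06 1.57074903e+00]
```

arm_command:
  increments:
    - {"dx":0,"dy":0,"dz":0,"wx":0,"wy":0,"wz":-0.1,"grip":8.5}
    - {"dx":0,"dy":0,"dz":0,"wx":0,"wy":0,"wz":-0.1,"grip":8.5}

```text
clock: 0.3
eef_pos: [0.1356, 0.4809, 0.2308]
tool_rot: [0.087, 0.996, -0.001, -0.0]
ft_force: [0.1, 0.2, -0.0]
grip_width: 0.085
grasp_force: 0.0
```

```bash
python3 -c "
from h import *
print(monitor.get_obs()['joint_pos'])"
```

```text
[ 1.29600210e+00  2.41069016e-01  4.29082672e-03  1.33521815e+00
 -1.96837785e-05  1.47089992e+00]
```

```bash
python3 -c "
from h import *
t=pose([0,0,0],.285,.52)[1].apply([0,0,1])
inc(*pose(np.array([.580,.169,.058])-.15*t,.285,.52))"
```

```text
d [-39.39 -27.82  11.05] w [-0.243 -1.032 -0.416]
```

arm_command:
  increments:
    - {"dx":-39.4,"dy":-27.8,"dz":11.0,"wx":-0.243,"wy":-1.032,"wz":-0.416,"grip":8.5}
    - {"dx":-39.4,"dy":-27.8,"dz":11.0,"wx":-0.243,"wy":-1.032,"wz":-0.416,"grip":8.5}
    - {"dx":-39.4,"dy":-27.8,"dz":11.0,"wx":-0.243,"wy":-1.032,"wz":-0.416,"grip":8.5}
    - {"dx":-39.4,"dy":-27.8,"dz":11.0,"wx":-0.243,"wy":-1.032,"wz":-0.416,"grip":8.5}
    - {"dx":-39.4,"dy":-27.8,"dz":11.0,"wx":-0.243,"wy":-1.032,"wz":-0.416,"grip":8.5}
    - {"dx":-39.4,"dy":-27.8,"dz":11.0,"wx":-0.243,"wy":-1.032,"wz":-0.416,"grip":8.5}
    - {"dx":-39.4,"dy":-27.8,"dz":11.0,"wx":-0.243,"wy":-1.032,"wz":-0.416,"grip":8.5}
    - {"dx":-39.4,"dy":-27.8,"dz":11.0,"wx":-0.243,"wy":-1.032,"wz":-0.416,"grip":8.5}
    - {"dx":-39.4,"dy":-27.8,"dz":11.0,"wx":-0.243,"wy":-1.032,"wz":-0.416,"grip":8.5}
    - {"dx":-39.4,"dy":-27.8,"dz":11.0,"wx":-0.243,"wy":-1.032,"wz":-0.416,"grip":8.5}

```text
clock: 1.3
eef_pos: [0.4634, 0.2351, 0.1858]
tool_rot: [-0.121, 0.863, 0.068, 0.486]
ft_force: [1.0, 1.7, -0.4]
grip_width: 0.0849
grasp_force: 0.0
```

```bash
python3 -c "
from h import *
t=pose([0,0,0],.285,.52)[1].apply([0,0,1])
inc(*pose(np.array([.580,.169,.058])-.15*t,.285,.52));o=monitor.get_obs();print(o['joint_pos'],o['eef_pos'],o['ft_force'])"
```

```text
d [ 6.38 -9.62  2.07] w [-0.006 -0.026 -0.002]
[ 0.65351769 -0.03673722 -1.08403952 -0.46910493 -0.31874171  0.20054504] [0.46340525 0.23507041 0.18579959] [ 1.01996183  1.73576761 -0.42374527]
```

```bash
python3 -c "
from h import *
t=pose([0,0,0],.285,.52)[1].apply([0,0,1])
inc(*pose(np.array([.580,.169,.058])-.08*t,.285,.52))"
```

```text
d [ 6.2  -9.58  9.07] w [-0.006 -0.026 -0.002]
```

arm_command:
  increments:
    - {"dx":2,"dy":-4.0,"dz":2.5,"wx":0,"wy":-0.026,"wz":0,"grip":8.5}
    - {"dx":4,"dy":-8,"dz":5,"wx":0,"wy":-0.026,"wz":0,"grip":8.5}
    - {"dx":5.5,"dy":-9.6,"dz":8,"wx":0,"wy":-0.026,"wz":0,"grip":8.5}
    - {"dx":6.2,"dy":-9.6,"dz":9,"wx":0,"wy":-0.026,"wz":0,"grip":8.5}
    - {"dx":6.2,"dy":-9.6,"dz":9,"wx":0,"wy":-0.026,"wz":0,"grip":8.5}
    - {"dx":6.2,"dy":-9.6,"dz":9,"wx":0,"wy":-0.026,"wz":0,"grip":8.5}

```text
clock: 1.9
eef_pos: [0.5556, 0.1597, 0.0883]
tool_rot: [-0.12, 0.865, 0.065, 0.482]
ft_force: [-0.4, 0.2, 0.5]
grip_width: 0.0854
grasp_force: 0.0
```

```bash
python3 -c "
from h import *
inc(*pose(np.array([.580,.169,.058]),.285,.52));o=monitor.get_obs();print(o['joint_pos'],o['eef_pos'],o['ft_force'])
p,d=viewer.camera('scene'); cv2.imwrite('pics/s1.png',cv2.resize(p[140:380,200:500,::-1],None,fx=2,fy=2))"
```

```text
d [1.12 0.27 6.2 ] w [-0.011 -0.035 -0.002]
[ 0.2864839   0.41751045 -1.087083   -0.94965803 -0.01242495  0.00316252] [0.55560912 0.15974445 0.08833532] [-0.35392325  0.20480978  0.54234861]
```

View pics/s1.png

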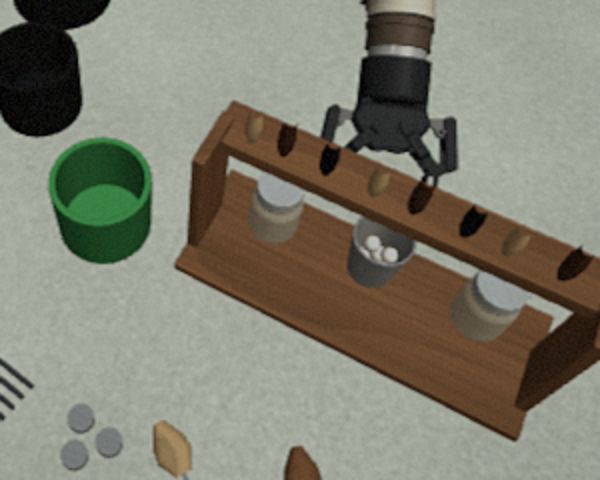

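Picture: the gripper stands in front of the rack at crop (395,120). The cup (380,250) and the jars (277,205) and (490,300) are undisturbed. Joint 3 is at its fold limit, so I'll fit the kinematics to see how far I can retract.

```bash
cat >> h.py <<'E'
LIM=np.array([[-2.72,2.72],[-1.05,1.87],[-1.09,1.28],[-1.99,2.15],[-1.42,1.44],[-3.14,3.14]])
def fk(q,k):
    h,L1,L2,a,L3,L4=k; b=q[1]-q[2]; g=b+q[3]
    Rz=R.from_rotvec([0,0,q[0]]); d=lambda th:np.array([np.cos(th),0,-np.sin(th)])
    e=np.array([0,0,h])+L1*np.array([np.sin(q[1]),0,np.cos(q[1])])
    w=e+L2*d(b)+a*d(b-np.pi/2)+L3*d(g)
    Rt=R.from_rotvec([0,g,0])*R.from_rotvec([0,0,q[4]])
    return Rz.apply(w+Rt.apply([L4,0,0])),Rz.apply(Rt.apply([1,0,0]))
E
python3 - <<'E'
from h import *
from scipy.optimize import least_squares
D=[([1.29601056e+00,2.41348683e-01,3.83864906e-03,1.33519607,0,1.57],[0.13551401,0.48068918,0.23048871]),
([0.65351769,-0.03673722,-1.08403952,-0.46910493,-0.31874171,.2],[0.46340525,0.23507041,0.18579959]),
([0.2864839,0.41751045,-1.087083,-0.94965803,-0.01242495,0],[0.55560912,0.15974445,0.08833532])]
o=monitor.get_obs();print(fk(D[1][0],[1]*6)[1],'vs?',R.from_quat([-0.121,0.863,0.068,0.486]).apply([0,0,1]));print(fk(o['joint_pos'],[1]*6)[1],R.from_quat(o['tool_rot']).apply([0,0,1]))
f=lambda k:np.r_[np.concatenate([fk(q,k)[0]-p for q,p in D]),(k-[.3,.3,.3,0,.1,.2])*1e-4]
s=least_squares(f,[.3,.3,.3,0,.1,.2]);print(s.x,s.fun*1000)
E
```

```text
[ 0.82192726  0.23470738 -0.51898751] vs? [ 0.8221909   0.23492597 -0.51847075]
[ 0.81996716  0.22946938 -0.52440219] [ 0.81996716  0.22946938 -0.52440219]
[0.24080003 0.49329997 0.3914     0.008      0.10150001 0.3035    ] [ 5.59975160e-04 -1.62321559e-04  1.78834650e-06  2.62008915e-06
  4.11336115e-06 -8.02038827e-06 -3.30112582e-06 -9.71564135e-07
  5.04078042e-06 -5.91999650e-03  1.93299970e-02  9.14000032e-03
  7.99999772e-04  1.50000799e-04  1.03499998e-02]
```

```bash
cat >> h.py <<'E'
from scipy.optimize import least_squares
K=[.2408,.4933,.3914,.008,.1015,.3035]
def ik(p,r):
    t=r.apply([0,0,1])
    f=lambda q:np.r_[fk(np.r_[q,0],K)[0]-p,.2*(fk(np.r_[q,0],K)[1]-t)]
    best=min((least_squares(f,x,bounds=(LIM[:5,0],LIM[:5,1])) for x in ([np.arctan2(p[1],p[0]),.3,-.8,0,0],[np.arctan2(p[1],p[0]),.8,0,0.5,0])),key=lambda s:s.cost)
    return best.x,1000*np.linalg.norm(best.fun)
E
python3 - <<'E'
from h import *
for s in(.52,.6,.7,.8):
  for nm,g in(('grasp',[.58,.169,.058]),('back4',[.542,.158,.07]),('back8',[.503,.147,.07]),('back8up',[.503,.147,.16]),('back8upup',[.503,.147,.26])):
    q,e=ik(*pose(g,.285,s)); print(s,nm,q.round(2),round(e,1))
for s in(0,.1,.2,.35,.52):
    q,e=ik(*pose([.511,-.297,.185],-.527,s)); print('pour',s,q.round(2),round(e,1))
E
```

```text
0.52 grasp [ 0.28  0.63 -1.01 -1.12  0.  ] 0.0
0.52 back4 [ 0.28  0.57 -1.09 -1.13  0.  ] 3.8
0.52 back8 [ 0.28  0.42 -1.09 -0.87  0.  ] 27.1
0.52 back8up [ 0.28  0.13 -1.09 -0.66  0.  ] 9.2
0.52 back8upup [ 0.28 -0.17 -0.98 -0.29  0.  ] 0.0
0.6 grasp [ 0.28  0.54 -0.96 -0.9   0.  ] 0.0
0.6 back4 [ 0.28  0.49 -1.06 -0.94  0.  ] 0.0
0.6 back8 [ 0.28  0.39 -1.09 -0.82  0.  ] 14.3
0.6 back8up [ 0.28  0.1  -1.07 -0.57  0.  ] 0.0
0.6 back8upup [ 0.28 -0.19 -0.9  -0.11  0.  ] 0.0
0.7 grasp [ 0.28  0.46 -0.89 -0.65  0.  ] 0.0
0.7 back4 [ 0.28  0.39 -0.98 -0.67  0.  ] 0.0
0.7 back8 [ 0.28  0.36 -1.08 -0.74  0.  ] 0.0
0.7 back8up [ 0.28  0.04 -0.98 -0.32  0.  ] 0.0
0.7 back8upup [ 0.28 -0.19 -0.8   0.08  0.  ] 0.0
0.8 grasp [ 0.28  0.4  -0.81 -0.41  0.  ] 0.0
0.8 back4 [ 0.28  0.32 -0.9  -0.42  0.  ] 0.0
0.8 back8 [ 0.28  0.28 -0.99 -0.47  0.  ] 0.0
0.8 back8up [ 0.28  0.02 -0.88 -0.1   0.  ] 0.0
0.8 back8upup [ 0.28 -0.17 -0.7   0.26  0.  ] 0.0
pour 0 [-0.53  0.91 -1.09 -1.99 -0.  ] 24.2
pour 0.1 [-0.53  0.71 -1.09 -1.68 -0.  ] 27.8
pour 0.2 [-0.53  0.48 -1.09 -1.31 -0.  ] 17.8
pour 0.35 [-0.53  0.36 -1.08 -1.09 -0.  ] 0.0
pour 0.52 [-0.53  0.18 -0.96 -0.62 -0.  ] 0.0
```

```bash
python3 -c "
from h import *
g=np.array([.580,.169,.058]); P=pose(g,.285,.7); t=P[1].apply([0,0,1])
B=(P[0]-.08*t,P[1]); print(ik(*B)); inc(*B); inc(*P,ref=B)"
```

```text
(array([ 0.28230069,  0.23059902, -0.99825695, -0.52885417,  0.00206454]), np.float64(4.24304427231878e-09))
d [ 0.55  0.13 -1.69] w [-0.01   0.148 -0.002]
d [0. 0. 8.] w [0. 0. 0.]
```

arm_command:
  increments:
    - {"dx":0.5,"dy":0.1,"dz":-1.7,"wx":-0.01,"wy":0.148,"wz":0,"grip":8.5}
    - {"dx":0.5,"dy":0.1,"dz":-1.7,"wx":-0.01,"wy":0.148,"wz":0,"grip":8.5}
    - {"dx":0.5,"dy":0.1,"dz":-1.7,"wx":-0.01,"wy":0.148,"wz":0,"grip":8.5}

```text
clock: 2.25
eef_pos: [0.5403, 0.1579, 0.0995]
tool_rot: [-0.128, 0.896, 0.061, 0.42]
ft_force: [1.1, 0.3, 0.8]
grip_width: 0.0852
grasp_force: 0.0
```

```bash
python3 -c "
from h import *
g=np.array([.580,.169,.058]); P=pose(g,.285,.7);inc(*P); print(monitor.get_obs()['joint_pos'])"
```

```text
d [ 0.57 -0.05  8.22] w [ 0.001  0.007 -0.001]
[ 2.82888684e-01  2.19281590e-01 -9.94945282e-01 -5.20922745e-01
  2.53134434e-03 -1.60989561e-04]
```

arm_command:
  increments:
    - {"dx":0.6,"dy":0,"dz":1.5,"wx":0,"wy":0,"wz":0,"grip":8.5}
    - {"dx":0.6,"dy":0,"dz":3,"wx":0,"wy":0,"wz":0,"grip":8.5}
    - {"dx":0.6,"dy":0,"dz":4.5,"wx":0,"wy":0,"wz":0,"grip":8.5}
    - {"dx":0.6,"dy":0,"dz":6,"wx":0,"wy":0,"wz":0,"grip":8.5}
    - {"dx":0.6,"dy":0,"dz":7.2,"wx":0,"wy":0,"wz":0,"grip":8.5}
    - {"dx":0.6,"dy":0,"dz":8.2,"wx":0,"wy":0,"wz":0,"grip":8.5}
    - {"dx":0.6,"dy":0,"dz":8.2,"wx":0,"wy":0,"wz":0,"grip":8.5}

```text
clock: 2.95
eef_pos: [0.597, 0.1741, 0.0385]
tool_rot: [-0.128, 0.897, 0.061, 0.42]
ft_force: [-2.0, 0.1, 2.5]
grip_width: 0.0851
grasp_force: 0.0
```

```bash
python3 -c "
from h import *
g=np.array([.580,.169,.058]); P=pose(g,.285,.7);inc(*P); print(monitor.get_obs()['ft_force'])
p,d=viewer.camera('scene');a=p[200:320,300:500,::-1];p,d=viewer.camera('top');b=p[140:260,60:260,::-1]; cv2.imwrite('pics/s2.png',cv2.resize(np.hstack([a,b]),None,fx=2,fy=2,interpolation=2))"
```

```text
d [-0.35 -0.01 -0.22] w [ 0.     0.005 -0.001]
[-2.02310419  0.0838203   2.54006779]
```

View pics/s2.png

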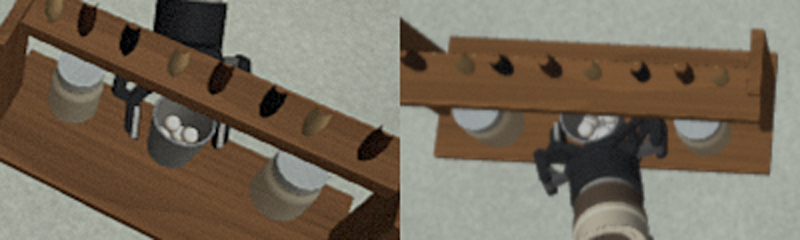

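Picture: the open fingers are at (133,122) and (222,135) on either side of the cup (182,130), and the jars are clear. I'll close now.

arm_command:
  increments:
    - {"dx":-0.3,"dy":0,"dz":-0.1,"wx":0,"wy":0,"wz":0,"grip":8.5}
    - {"dx":-0.3,"dy":0,"dz":-0.1,"wx":0,"wy":0,"wz":0,"grip":5}
    - {"dx":-0.3,"dy":0,"dz":-0.1,"wx":0,"wy":0,"wz":0,"grip":4}
    - {"dx":-0.3,"dy":0,"dz":-0.1,"wx":0,"wy":0,"wz":0,"grip":4}
    - {"dx":-0.3,"dy":0,"dz":-0.1,"wx":0,"wy":0,"wz":0,"grip":4}
    - {"dx":-0.3,"dy":0,"dz":-0.1,"wx":0,"wy":0,"wz":0,"grip":4}
    - {"dx":-0.3,"dy":0,"dz":-0.1,"wx":0,"wy":0,"wz":0,"grip":4}
    - {"dx":-0.3,"dy":0,"dz":-0.1,"wx":0,"wy":0,"wz":0,"grip":4}

```text
clock: 3.85
eef_pos: [0.5974, 0.1738, 0.041]
tool_rot: [-0.128, 0.897, 0.061, 0.419]
ft_force: [-4.7, 0.5, 4.7]
grip_width: 0.0608
grasp_force: 61.7
```

```bash
python3 -c "
from h import *
o=monitor.get_obs(); p,r=o['eef_pos'],R.from_quat(o['tool_rot']); np.savez('grasp.npz',p=p,q=o['tool_rot'])
print(p,o['ft_force'],o['grip_width'],o['grasp_force'])
for nm,d in(('lift',[0,0,.007]),('out',[-.085*.96,-.085*.281,.007]),('up',[-.085*.96,-.085*.281,.20])):
  print(nm,ik(p+d,r));inc(p+d,r)"
```

```text
[0.59741396 0.17376432 0.04096487] [-4.74046748  0.53006631  4.70949132] 0.06080250145175167 61.70998089692148
lift (array([ 0.28149448,  0.4430444 , -0.88925368, -0.63497719,  0.00319145]), np.float64(4.890742698576323e-06))
d [-0.54  0.   -0.45] w [0. 0. 0.]
out (array([ 0.28055914,  0.37634048, -1.09      , -0.75998503,  0.00393128]), np.float64(2.0935150361175108))
d [ 4.92 -0.   -6.97] w [0. 0. 0.]
up (array([ 0.28058437, -0.19258625, -0.82199974,  0.06790945,  0.00388911]), np.float64(1.752760362190468e-09))
d [ -9.87   0.03 -19.36] w [0. 0. 0.]
```

arm_command:
  increments:
    - {"dx":-0.3,"dy":0,"dz":-0.2,"wx":0,"wy":0,"wz":0,"grip":4}
    - {"dx":-0.6,"dy":0,"dz":-0.5,"wx":0,"wy":0,"wz":0,"grip":4}
    - {"dx":0.4,"dy":0,"dz":-1.7,"wx":0,"wy":0,"wz":0,"grip":4}
    - {"dx":1.4,"dy":0,"dz":-2.8,"wx":0,"wy":0,"wz":0,"grip":4}
    - {"dx":2.4,"dy":0,"dz":-4.0,"wx":0,"wy":0,"wz":0,"grip":4}
    - {"dx":3.4,"dy":0,"dz":-5.1,"wx":0,"wy":0,"wz":0,"grip":4}
    - {"dx":4.2,"dy":0,"dz":-6.2,"wx":0,"wy":0,"wz":0,"grip":4}
    - {"dx":4.2,"dy":0,"dz":-6.2,"wx":0,"wy":0,"wz":0,"grip":4}
    - {"dx":4.2,"dy":0,"dz":-6.2,"wx":0,"wy":0,"wz":0,"grip":4}

```text
clock: 4.75
eef_pos: [0.5259, 0.1523, 0.0475]
tool_rot: [-0.128, 0.898, 0.06, 0.418]
ft_force: [0.1, -0.6, -2.5]
grip_width: 0.0611
grasp_force: 64.5
```

```bash
python3 -c "
from h import *
o=monitor.get_obs(); p,r=o['eef_pos'],R.from_quat(o['tool_rot']); print(p,o['ft_force'],o['joint_pos'])
inc(p+[0,0,.17],r)
# pour start, upright over barrel
g=np.array([.511,-.297,.20]); s=.7
for az,gg in((-.527,[.511,-.297,.23]),(-.527,[.45,-.26,.25])): print(ik(*pose(gg,az,s)))
inc(*pose([.45,-.26,.25],-.527,.7),ref=(p+[0,0,.17],r))
"
```

```text
[0.52587409 0.15225989 0.04753451] [ 0.12203423 -0.56545034 -2.45334168] [ 2.80471036e-01  3.91469600e-01 -1.07299688e+00 -7.64469755e-01
  2.45152093e-03 -8.10924786e-04]
d [-13.     0.02 -10.95] w [0. 0. 0.]
(array([-5.26202908e-01,  1.16409508e-02, -7.30436421e-01, -4.20772152e-02,
       -6.09649434e-04]), np.float64(8.891200668936457e-10))
(array([-0.52176676, -0.17922217, -0.83001212,  0.0492168 , -0.00400259]), np.float64(1.0767365658770518e-09))
d [  9.96 -38.8  -14.52] w [ 0.62  -0.     0.521]
```

arm_command:
  increments:
    - {"dx":-2,"dy":0,"dz":-1.7,"wx":0,"wy":0,"wz":0,"grip":4}
    - {"dx":-4.5,"dy":0,"dz":-3.8,"wx":0,"wy":0,"wz":0,"grip":4}
    - {"dx":-7.5,"dy":0,"dz":-6.3,"wx":0,"wy":0,"wz":0,"grip":4}
    - {"dx":-10.5,"dy":0,"dz":-8.8,"wx":0,"wy":0,"wz":0,"grip":4}
    - {"dx":-12.5,"dy":0,"dz":-10.5,"wx":0,"wy":0,"wz":0,"grip":4}
    - {"dx":-13,"dy":0,"dz":-11,"wx":0,"wy":0,"wz":0,"grip":4}
    - {"dx":-13,"dy":0,"dz":-11,"wx":0,"wy":0,"wz":0,"grip":4}

```text
clock: 5.45
eef_pos: [0.5261, 0.1523, 0.2196]
tool_rot: [-0.128, 0.897, 0.06, 0.419]
ft_force: [-0.1, 0.3, -3.4]
grip_width: 0.0611
grasp_force: 65.2
```

```bash
python3 -c "
from h import *
inc(*pose([.45,-.26,.25],-.527,.7))"
```

```text
d [ 10.09 -38.79 -14.46] w [0.621 0.003 0.52 ]
```

arm_command:
  increments:
    - {"dx":0.4,"dy":-1.6,"dz":-0.6,"wx":0.025,"wy":0,"wz":0.021,"grip":4}
    - {"dx":1.4,"dy":-5.4,"dz":-2.0,"wx":0.087,"wy":0,"wz":0.073,"grip":4}
    - {"dx":2.6,"dy":-10.1,"dz":-3.8,"wx":0.16,"wy":0,"wz":0.135,"grip":4}
    - {"dx":3.9,"dy":-15.1,"dz":-5.6,"wx":0.242,"wy":0,"wz":0.203,"grip":4}
    - {"dx":5.2,"dy":-20.2,"dz":-7.5,"wx":0.32,"wy":0,"wz":0.27,"grip":4}
    - {"dx":6.5,"dy":-25.2,"dz":-9.4,"wx":0.4,"wy":0,"wz":0.338,"grip":4}
    - {"dx":7.8,"dy":-29.9,"dz":-11.1,"wx":0.48,"wy":0,"wz":0.4,"grip":4}
    - {"dx":8.9,"dy":-34.1,"dz":-12.7,"wx":0.546,"wy":0,"wz":0.458,"grip":4}
    - {"dx":9.7,"dy":-37.2,"dz":-13.9,"wx":0.596,"wy":0,"wz":0.5,"grip":4}
    - {"dx":10.1,"dy":-38.8,"dz":-14.5,"wx":0.62,"wy":0,"wz":0.52,"grip":4}

```text
clock: 6.45
eef_pos: [0.4622, -0.2734, 0.2306]
tool_rot: [0.239, 0.876, -0.112, 0.405]
ft_force: [0.1, -0.1, -2.5]
grip_width: 0.0607
grasp_force: 65.6
```

```bash
cat >> h.py <<'E'
C=np.array([.511,-.297])
def pour(phi,s,zl,az=-.527,off=(0,0)):
    """pose with the low lip of the cup over C+off at height zl (cup grasped .045 above foot)"""
    P,r=pose([0,0,0],az,s,phi,ahead=.024); a=(r*R.from_euler('y',0)).apply(CUP(s))
    p=np.array([0,0,-1.])+a[2]*a; p/=np.linalg.norm(p)+1e-9
    lip=.030*a+.034*p
    g=np.r_[C+np.array(off),zl]-lip
    return g+P,r,np.degrees(np.arccos(a[2])),g
def CUP(s): return pose([0,0,0],0,s)[1].inv().apply([0,0,1])
E
python3 - <<'E'
from h import *
o=monitor.get_obs(); print(o['eef_pos'],o['ft_force'],o['grip_width'])
for sg in(1,-1):
  for phi,s,zl in((60,.5,.15),(90,.4,.14),(120,.38,.135),(160,.38,.13)):
    p,r,t,g=pour(sg*np.radians(phi),s,zl); q,e=ik(p,r); print(sg*phi,s,'tilt',t.round(),'g',g.round(3),q.round(2),round(e,1))
E
```

```text
[ 0.46221438 -0.27338629  0.23057577] [ 0.1423071  -0.14991915 -2.45415828] 0.06071796906901492
60 0.5 tilt 52.0 g [ 0.543 -0.266  0.158] [-0.41  0.3  -0.96 -0.76 -0.11] 0.0
90 0.4 tilt 81.0 g [ 0.538 -0.275  0.169] [-0.43  0.37 -1.03 -0.99 -0.09] 0.0
120 0.38 tilt 107.0 g [ 0.528 -0.288  0.176] [-0.48  0.36 -1.04 -1.02 -0.04] 0.0
160 0.38 tilt 132.0 g [ 0.51  -0.297  0.175] [-0.53  0.36 -1.07 -1.05 -0.  ] 0.0
-60 0.5 tilt 52.0 g [ 0.5   -0.34   0.158] [-0.65  0.3  -0.96 -0.76  0.1 ] 0.0
-90 0.4 tilt 81.0 g [ 0.506 -0.331  0.169] [-0.62  0.37 -1.03 -0.99  0.09] 0.0
-120 0.38 tilt 107.0 g [ 0.512 -0.316  0.176] [-0.57  0.36 -1.04 -1.02  0.04] 0.0
-160 0.38 tilt 132.0 g [ 0.511 -0.296  0.175] [-0.53  0.36 -1.07 -1.05 -0.  ] 0.0
```

```bash
sed -i 's/CUP(s))$/CUP(.705))/' h.py; python3 - <<'E'
from h import *
ref=None; o=monitor.get_obs(); ref=(o['eef_pos'],R.from_quat(o['tool_rot']))
for phi,s,zl in((0,.6,.20),(55,.5,.16),(80,.45,.145),(105,.4,.14),(135,.37,.135),(168,.36,.13)):
    p,r,t,g=pour(np.radians(phi),s,zl) if phi else (*pour(.96,.5,.18)[:1],pose([0,0,0],-.527,.6)[1],0,0); q,e=ik(p,r); print(phi,s,'tilt',t,q.round(2),round(e,1),np.round(g,3)); inc(p,r,ref); ref=(p,r)
E
```

```text
0 0.6 tilt 0 [-0.42  0.17 -0.83 -0.4  -0.08] 0.0 0
d [-1.86  4.41 11.19] w [-0.007 -0.105 -0.003]
55 0.5 tilt 46.04849493521877 [-0.42  0.29 -0.94 -0.73 -0.09] 0.0 [ 0.55  -0.274  0.164]
d [1.65 0.   1.13] w [-0.048 -0.092  0.959]
80 0.45 tilt 66.3618734009325 [-0.43  0.34 -0.97 -0.86 -0.08] 0.0 [ 0.548 -0.28   0.164]
d [-0.57 -0.14  0.07] w [-0.047 -0.019  0.436]
105 0.4 tilt 85.940228241261 [-0.46  0.36 -1.   -0.97 -0.06] 0.0 [ 0.542 -0.287  0.172]
d [-1.09  0.55 -0.5 ] w [-0.05   0.002  0.436]
135 0.37 tilt 105.53084956664225 [-0.49  0.38 -1.03 -1.04 -0.03] 0.0 [ 0.531 -0.296  0.176]
d [-1.17  0.55 -0.66] w [-0.026  0.015  0.524]
168 0.36 tilt 117.96473600976275 [-0.52  0.4  -1.06 -1.09 -0.01] 0.0 [ 0.521 -0.301  0.174]
d [-0.9  0.4 -0.5] w [-0.005  0.009  0.576]
```

arm_command:
  increments:
    - {"dx":-0.4,"dy":0.9,"dz":2.2,"wx":0,"wy":-0.02,"wz":0,"grip":4}
    - {"dx":-0.9,"dy":2.2,"dz":5.6,"wx":0,"wy":-0.05,"wz":0,"grip":4}
    - {"dx":-1.4,"dy":3.5,"dz":9.0,"wx":0,"wy":-0.085,"wz":0,"grip":4}
    - {"dx":-1.9,"dy":4.4,"dz":11.2,"wx":0,"wy":-0.105,"wz":0,"grip":4}
    - {"dx":-1.9,"dy":4.4,"dz":11.2,"wx":0,"wy":-0.105,"wz":0,"grip":4}
    - {"dx":-1.9,"dy":4.4,"dz":11.2,"wx":0,"wy":-0.105,"wz":0,"grip":4}

```text
clock: 7.05
eef_pos: [0.5698, -0.2799, 0.1719]
tool_rot: [0.23, 0.855, -0.122, 0.449]
ft_force: [0.0, 0.3, -2.4]
grip_width: 0.0607
grasp_force: 65.9
```

arm_command:
  increments:
    - {"dx":0.2,"dy":0,"dz":0.1,"wx":-0.006,"wy":-0.01,"wz":0.12,"grip":4}
    - {"dx":0.4,"dy":0,"dz":0.3,"wx":-0.012,"wy":-0.02,"wz":0.24,"grip":4}
    - {"dx":0.6,"dy":0,"dz":0.4,"wx":-0.018,"wy":-0.035,"wz":0.36,"grip":4}
    - {"dx":0.8,"dy":0,"dz":0.6,"wx":-0.024,"wy":-0.045,"wz":0.48,"grip":4}
    - {"dx":1.0,"dy":0,"dz":0.7,"wx":-0.03,"wy":-0.06,"wz":0.6,"grip":4}
    - {"dx":1.2,"dy":0,"dz":0.8,"wx":-0.036,"wy":-0.07,"wz":0.72,"grip":4}
    - {"dx":1.4,"dy":0,"dz":1.0,"wx":-0.042,"wy":-0.08,"wz":0.84,"grip":4}
    - {"dx":1.6,"dy":0,"dz":1.1,"wx":-0.048,"wy":-0.092,"wz":0.96,"grip":4}
    - {"dx":1.6,"dy":0,"dz":1.1,"wx":-0.048,"wy":-0.092,"wz":0.96,"grip":4}

```text
clock: 7.95
eef_pos: [0.5701, -0.2807, 0.1559]
tool_rot: [0.581, 0.633, 0.11, 0.5]
ft_force: [0.1, 0.1, -2.6]
grip_width: 0.061
grasp_force: 65.6
```

```bash
python3 - <<'E'
from h import *
o=monitor.get_obs(); print(o['ft_force'],o['grip_width'],o['joint_pos'].round(2)); ref=None
for phi,s,zl in((55,.5,.16),(80,.45,.145),(105,.4,.14)):
    p,r,t,g=pour(np.radians(phi),s,zl); inc(p,r,ref); ref=None if phi<80 else (p,r)
p,d=viewer.camera('scene');a=p[120:260,140:320,::-1];p,d=viewer.camera('top');b=p[140:280,260:440,::-1]; cv2.imwrite('pics/s3.png',cv2.resize(np.hstack([a,b]),None,fx=2.2,fy=2.2,interpolation=2))
E
```

```text
[ 0.14069341  0.07481978 -2.64699442] 0.06103236610189412 [-0.41  0.29 -0.93 -0.72 -0.11  1.02]
d [-0.22 -0.51  0.24] w [0.002 0.002 0.   ]
d [-0.79 -0.65  0.31] w [-0.044 -0.018  0.437]
d [-1.09  0.55 -0.5 ] w [-0.05   0.002  0.436]
```

View pics/s3.png

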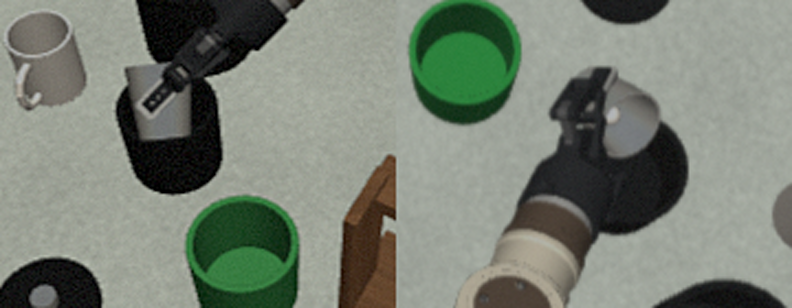

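Picture: the cup is tilted about 45° over the barrel with its opening facing right and slightly back; in the right half the rim is at (655,110) and the barrel rim reaches (688,165). I'll check numerically that the lip lies over the centre.

```bash
python3 - <<'E'
from h import *
c,f=cal('top');V=np.array(c['view'])
def px(x):
    q=V[:3,:3]@x+V[:3,3]; u=c['cx']+f*q[0]/-q[2]; v=c['cy']+f*q[1]/q[2]; return ((u-260)*2.2+396).round(),((v-140)*2.2).round()
o=monitor.get_obs(); r=R.from_quat(o['tool_rot']); g=o['eef_pos']-.024*r.apply([0,0,1]); a=r.apply(CUP(.705)); p=np.array([0,0,-1])+a[2]*a;p/=np.linalg.norm(p)
print('lip',g+.03*a+.034*p, px(g+.03*a+.034*p),'rimcentre',px(g+.03*a),'highlip',px(g+.03*a-.034*p),'barrel',px([.511,-.297,.1]),px([.511,-.355,.1]))
P,d=viewer.camera('top'); m=(P.max(2)<38)
X=cloud('top',d); m=(abs(X[...,2]-.1)<.006)&(abs(X[...,0]-.511)<.08)&(abs(X[...,1]+.297)<.08)&(P.max(2)<60); print(cv2.minEnclosingCircle(X[m][:,:2].astype(np.float32)),m.sum())
E
```

```text
lip [ 0.51340917 -0.29271896  0.16448608] (np.float64(635.0), np.float64(151.0)) rimcentre (np.float64(625.0), np.float64(124.0)) highlip (np.float64(614.0), np.float64(96.0)) barrel (np.float64(628.0), np.float64(166.0)) (np.float64(686.0), np.float64(164.0))
((0.5061566829681396, -0.30704692006111145), 0.056300967931747437) 242
```

arm_command:
  increments:
    - {"dx":-0.2,"dy":-0.1,"dz":0.1,"wx":-0.007,"wy":-0.003,"wz":0.07,"grip":4}
    - {"dx":-0.3,"dy":-0.2,"dz":0.1,"wx":-0.014,"wy":-0.006,"wz":0.14,"grip":4}
    - {"dx":-0.4,"dy":-0.3,"dz":0.2,"wx":-0.021,"wy":-0.009,"wz":0.21,"grip":4}
    - {"dx":-0.5,"dy":-0.4,"dz":0.2,"wx":-0.028,"wy":-0.012,"wz":0.28,"grip":4}
    - {"dx":-0.6,"dy":-0.5,"dz":0.3,"wx":-0.035,"wy":-0.015,"wz":0.35,"grip":4}
    - {"dx":-0.8,"dy":-0.6,"dz":0.3,"wx":-0.044,"wy":-0.018,"wz":0.437,"grip":4}
    - {"dx":-0.8,"dy":-0.6,"dz":0.3,"wx":-0.044,"wy":-0.018,"wz":0.437,"grip":4}
    - {"dx":-0.8,"dy":-0.6,"dz":0.3,"wx":-0.044,"wy":-0.018,"wz":0.437,"grip":4}

```text
clock: 8.9
eef_pos: [0.5687, -0.291, 0.1551]
tool_rot: [0.694, 0.485, 0.224, 0.483]
ft_force: [0.8, 0.0, -1.8]
grip_width: 0.0606
grasp_force: 65.5
```

arm_command:
  increments:
    - {"dx":-0.2,"dy":0.1,"dz":-0.1,"wx":-0.007,"wy":0,"wz":0.06,"grip":4}
    - {"dx":-0.3,"dy":0.2,"dz":-0.1,"wx":-0.014,"wy":0,"wz":0.12,"grip":4}
    - {"dx":-0.5,"dy":0.2,"dz":-0.2,"wx":-0.02,"wy":0,"wz":0.18,"grip":4}
    - {"dx":-0.6,"dy":0.3,"dz":-0.3,"wx":-0.028,"wy":0,"wz":0.24,"grip":4}
    - {"dx":-0.8,"dy":0.4,"dz":-0.4,"wx":-0.035,"wy":0,"wz":0.3,"grip":4}
    - {"dx":-0.9,"dy":0.5,"dz":-0.4,"wx":-0.04,"wy":0,"wz":0.36,"grip":4}
    - {"dx":-1.1,"dy":0.5,"dz":-0.5,"wx":-0.05,"wy":0,"wz":0.436,"grip":4}
    - {"dx":-1.1,"dy":0.5,"dz":-0.5,"wx":-0.05,"wy":0,"wz":0.436,"grip":4}
    - {"dx":-1.1,"dy":0.5,"dz":-0.5,"wx":-0.05,"wy":0,"wz":0.436,"grip":4}

```text
clock: 9.8
eef_pos: [0.5625, -0.2986, 0.1632]
tool_rot: [0.77, 0.318, 0.335, 0.44]
ft_force: [0.2, 0.4, -2.4]
grip_width: 0.0607
grasp_force: 65.5
```

```bash
python3 - <<'E'
from h import *
o=monitor.get_obs(); print(o['ft_force'],o['grip_width'],o['joint_pos'].round(2)); ref=None
for phi,s,zl in((135,.37,.135),(168,.36,.13)):
    p,r,t,g=pour(np.radians(phi),s,zl); inc(p,r,ref); ref=(p,r)
E
```

```text
[ 0.22170466  0.39107059 -2.41629048] 0.060730534672051854 [-0.46  0.36 -1.   -0.96 -0.07  1.86]
d [-1.27  0.45 -0.75] w [-0.024  0.016  0.526]
d [-0.9  0.4 -0.5] w [-0.005  0.009  0.576]
```

arm_command:
  increments:
    - {"dx":-0.2,"dy":0.1,"dz":-0.1,"wx":-0.003,"wy":0.002,"wz":0.065,"grip":4}
    - {"dx":-0.3,"dy":0.1,"dz":-0.2,"wx":-0.006,"wy":0.004,"wz":0.13,"grip":4}
    - {"dx":-0.5,"dy":0.2,"dz":-0.3,"wx":-0.009,"wy":0.006,"wz":0.195,"grip":4}
    - {"dx":-0.6,"dy":0.2,"dz":-0.4,"wx":-0.012,"wy":0.008,"wz":0.26,"grip":4}
    - {"dx":-0.8,"dy":0.3,"dz":-0.5,"wx":-0.015,"wy":0.01,"wz":0.325,"grip":4}
    - {"dx":-0.9,"dy":0.3,"dz":-0.6,"wx":-0.018,"wy":0.012,"wz":0.39,"grip":4}
    - {"dx":-1.1,"dy":0.4,"dz":-0.7,"wx":-0.021,"wy":0.014,"wz":0.455,"grip":4}
    - {"dx":-1.3,"dy":0.4,"dz":-0.75,"wx":-0.024,"wy":0.016,"wz":0.526,"grip":4}
    - {"dx":-1.3,"dy":0.4,"dz":-0.75,"wx":-0.024,"wy":0.016,"wz":0.526,"grip":4}
    - {"dx":-1.3,"dy":0.4,"dz":-0.75,"wx":-0.024,"wy":0.016,"wz":0.526,"grip":4}

```text
clock: 10.8
eef_pos: [0.55, -0.3071, 0.1669]
tool_rot: [0.818, 0.106, 0.448, 0.345]
ft_force: [0.5, -0.2, -1.7]
grip_width: 0.0603
grasp_force: 65.7
```

```bash
python3 - <<'E'
from h import *
o=monitor.get_obs(); print(o['ft_force'],o['grip_width'],o['joint_pos'].round(2)); ref=None
for phi,s,zl in((168,.36,.13),):
    p,r,t,g=pour(np.radians(phi),s,zl); inc(p,r,ref); ref=(p,r)
E
```

```text
[ 0.49642979 -0.17439868 -1.68272618] 0.06031636008582465 [-0.5   0.38 -1.03 -1.05 -0.03  2.37]
d [-0.87  0.4  -0.51] w [-0.005  0.008  0.576]
```

arm_command:
  increments:
    - {"dx":-0.1,"dy":0.1,"dz":-0.1,"wx":0,"wy":0,"wz":0.08,"grip":4}
    - {"dx":-0.2,"dy":0.1,"dz":-0.1,"wx":0,"wy":0,"wz":0.16,"grip":4}
    - {"dx":-0.4,"dy":0.2,"dz":-0.2,"wx":0,"wy":0,"wz":0.24,"grip":4}
    - {"dx":-0.5,"dy":0.2,"dz":-0.3,"wx":0,"wy":0,"wz":0.32,"grip":4}
    - {"dx":-0.6,"dy":0.3,"dz":-0.4,"wx":0,"wy":0,"wz":0.4,"grip":4}
    - {"dx":-0.7,"dy":0.3,"dz":-0.4,"wx":0,"wy":0,"wz":0.48,"grip":4}
    - {"dx":-0.9,"dy":0.4,"dz":-0.5,"wx":0,"wy":0,"wz":0.57,"grip":4}
    - {"dx":-0.9,"dy":0.4,"dz":-0.5,"wx":0,"wy":0,"wz":0.57,"grip":4}
    - {"dx":-0.9,"dy":0.4,"dz":-0.5,"wx":0,"wy":0,"wz":0.57,"grip":4}
    - {"dx":-0.9,"dy":0.4,"dz":-0.5,"wx":0,"wy":0,"wz":0.57,"grip":4}

```text
clock: 11.8
eef_pos: [0.5402, -0.3119, 0.1651]
tool_rot: [0.815, -0.128, 0.527, 0.205]
ft_force: [1.0, 0.0, -0.8]
grip_width: 0.0606
grasp_force: 65.8
```

```bash
python3 - <<'E'
from h import *
F=[]
for i in range(8):
    viewer.camera('top'); F.append(monitor.get_obs()['ft_force'][2])
print(np.round(F,2)); o=monitor.get_obs(); print(o['grip_width'],o['joint_pos'].round(2),o['eef_pos'])
p,d=viewer.camera('scene');a=p[120:260,140:320,::-1];p,d=viewer.camera('top');b=p[140:280,260:440,::-1]; cv2.imwrite('pics/s4.png',cv2.resize(np.hstack([a,b]),None,fx=2.2,fy=2.2,interpolation=2))
E
```

```text
[-2.   -1.2  -1.51 -2.12 -1.77 -0.8  -1.23 -1.32]
0.060444938867105814 [-0.52  0.38 -1.05 -1.06 -0.    2.93] [ 0.53993711 -0.31190505  0.16485716]
```

View pics/s4.png

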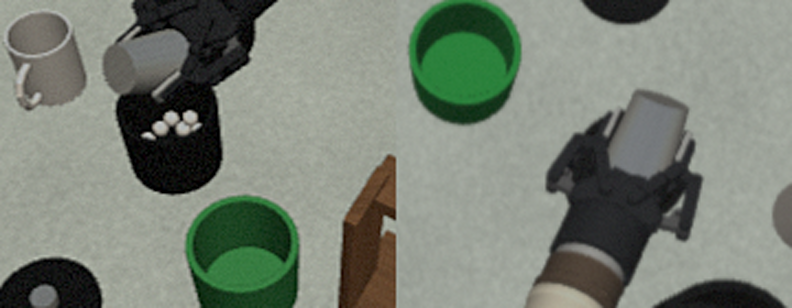

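Picture: the cup is fully tipped (left half, 150,65), with a group of white balls inside the barrel at (170,125). The mean force of −1.49 N matches an empty cup. I'll roll back and lift.

```bash
python3 - <<'E'
from h import *
o=monitor.get_obs(); r=R.from_quat(o['tool_rot']); p=o['eef_pos']
A=(p+[-.01,.005,.06],r*R.from_rotvec([0,0,-1.5])); print(ik(*A)); inc(*A)
B=pose([.47,-.27,.25],-.527,.7); print(ik(*B)); inc(*B,ref=A)
E
```

```text
(array([-0.52354337,  0.15132594, -1.01754736, -0.79877988, -0.00288026]), np.float64(9.507070265982045e-09))
d [ 5.06  1.16 -3.21] w [ 0.  -0.  -1.5]
(array([-0.51781004, -0.12751344, -0.79067668,  0.03685756, -0.00702883]), np.float64(2.3309810739790892e-09))
d [ 0.32 -0.95 -5.2 ] w [ 0.236  0.271 -1.415]
```

arm_command:
  increments:
    - {"dx":1.5,"dy":0.3,"dz":-1,"wx":0,"wy":0,"wz":-0.14,"grip":4}
    - {"dx":3,"dy":0.6,"dz":-2,"wx":0,"wy":0,"wz":-0.28,"grip":4}
    - {"dx":4.5,"dy":1,"dz":-3,"wx":0,"wy":0,"wz":-0.42,"grip":4}
    - {"dx":5,"dy":1.2,"dz":-3.2,"wx":0,"wy":0,"wz":-0.57,"grip":4}
    - {"dx":5,"dy":1.2,"dz":-3.2,"wx":0,"wy":0,"wz":-0.71,"grip":4}
    - {"dx":5,"dy":1.2,"dz":-3.2,"wx":0,"wy":0,"wz":-0.86,"grip":4}
    - {"dx":5,"dy":1.2,"dz":-3.2,"wx":0,"wy":0,"wz":-1.0,"grip":4}
    - {"dx":5,"dy":1.2,"dz":-3.2,"wx":0,"wy":0,"wz":-1.15,"grip":4}
    - {"dx":5,"dy":1.2,"dz":-3.2,"wx":0,"wy":0,"wz":-1.3,"grip":4}
    - {"dx":5,"dy":1.2,"dz":-3.2,"wx":0,"wy":0,"wz":-1.45,"grip":4}

```text
clock: 13.3
eef_pos: [0.5294, -0.3072, 0.2242]
tool_rot: [0.694, 0.446, 0.257, 0.503]
ft_force: [-0.2, -0.6, -1.0]
grip_width: 0.061
grasp_force: 65.7
```

```bash
python3 - <<'E'
from h import *
inc(*pose([.47,-.27,.25],-.527,.7))
E
```

```text
d [ 0.32 -0.88 -5.19] w [ 0.243  0.267 -1.458]
```

arm_command:
  increments:
    - {"dx":0.3,"dy":-0.9,"dz":-5.2,"wx":0.243,"wy":0.267,"wz":-1.458,"grip":4}
    - {"dx":0.3,"dy":-0.9,"dz":-5.2,"wx":0.243,"wy":0.267,"wz":-1.458,"grip":4}
    - {"dx":0.3,"dy":-0.9,"dz":-5.2,"wx":0.243,"wy":0.267,"wz":-1.458,"grip":4}
    - {"dx":0.3,"dy":-0.9,"dz":-5.2,"wx":0.243,"wy":0.267,"wz":-1.458,"grip":4}
    - {"dx":0.3,"dy":-0.9,"dz":-5.2,"wx":0.243,"wy":0.267,"wz":-1.458,"grip":4}
    - {"dx":0.3,"dy":-0.9,"dz":-5.2,"wx":0.243,"wy":0.267,"wz":-1.458,"grip":4}
    - {"dx":0.3,"dy":-0.9,"dz":-5.2,"wx":0.243,"wy":0.267,"wz":-1.458,"grip":4}
    - {"dx":0.3,"dy":-0.9,"dz":-5.2,"wx":0.243,"wy":0.267,"wz":-1.458,"grip":4}
    - {"dx":0.3,"dy":-0.9,"dz":-5.2,"wx":0.243,"wy":0.267,"wz":-1.458,"grip":4}
    - {"dx":0.3,"dy":-0.9,"dz":-5.2,"wx":0.243,"wy":0.267,"wz":-1.458,"grip":4}

```text
clock: 14.3
eef_pos: [0.4855, -0.2795, 0.2345]
tool_rot: [0.237, 0.875, -0.109, 0.407]
ft_force: [0.1, 0.3, -1.9]
grip_width: 0.0611
grasp_force: 66.4
```

```bash
python3 - <<'E'
from h import *
g=np.load('grasp.npz'); G=(g['p'],R.from_quat(g['q']))
A=(G[0]+[-.0715,-.0215,.17],G[1]); inc(*pose([.47,-.27,.25],-.527,.7)); inc(*A)
print(monitor.get_obs()['joint_pos'].round(2))
p,d=viewer.camera('scene');a=p[110:250,140:320,::-1];p,d=viewer.camera('top');b=p[160:300,290:470,::-1]; cv2.imwrite('pics/s5.png',cv2.resize(np.hstack([a,b]),None,fx=2.2,fy=2.2,interpolation=2))
E
```

```text
d [-0.02  0.04  0.02] w [ 0.001 -0.    -0.002]
d [ 13.63  39.33 -12.38] w [-0.621 -0.001 -0.523]
[-0.52 -0.13 -0.79  0.04 -0.    0.01]
```

View pics/s5.png

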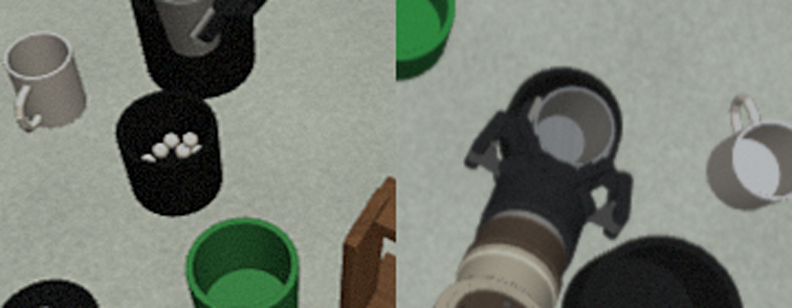

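Picture: the right half shows the cup empty, with its bare floor at (562,138). Balls are visible in the barrel at (170,145) in the left half. Next I'll return by a waypoint that keeps clear of the rack's end panel.

```bash
python3 - <<'E'
from h import *
g=np.load('grasp.npz'); G=(g['p'],R.from_quat(g['q']))
A=(G[0]+[-.0715,-.0215,.17],G[1])
W=pose([.45,-.03,.27],-.1,.71); print(ik(*W)); inc(*W); inc(*A,ref=W)
E
```

```text
(array([-0.03695186, -0.38570887, -0.88227823,  0.21441392, -0.04779983]), np.float64(4.2584477709840573e-11))
d [  7.77  20.42 -11.92] w [-0.323  0.014 -0.284]
d [ 0.74 18.89  5.8 ] w [-0.294 -0.012 -0.247]
```

arm_command:
  increments:
    - {"dx":0.8,"dy":2.0,"dz":-1.2,"wx":-0.03,"wy":0,"wz":-0.03,"grip":4}
    - {"dx":2.1,"dy":5.5,"dz":-3.2,"wx":-0.09,"wy":0,"wz":-0.08,"grip":4}
    - {"dx":3.6,"dy":9.4,"dz":-5.5,"wx":-0.15,"wy":0,"wz":-0.13,"grip":4}
    - {"dx":5.1,"dy":13.3,"dz":-7.8,"wx":-0.21,"wy":0.01,"wz":-0.185,"grip":4}
    - {"dx":6.5,"dy":17,"dz":-10,"wx":-0.27,"wy":0.01,"wz":-0.24,"grip":4}
    - {"dx":7.8,"dy":20.4,"dz":-11.9,"wx":-0.323,"wy":0.014,"wz":-0.284,"grip":4}
    - {"dx":7.8,"dy":20.4,"dz":-11.9,"wx":-0.323,"wy":0.014,"wz":-0.284,"grip":4}

```text
clock: 15.1
eef_pos: [0.4666, -0.0284, 0.253]
tool_rot: [0.044, 0.908, -0.018, 0.417]
ft_force: [-0.2, -1.3, -1.1]
grip_width: 0.0608
grasp_force: 66.4
```

arm_command:
  increments:
    - {"dx":0.1,"dy":2.0,"dz":0.6,"wx":-0.03,"wy":0,"wz":-0.03,"grip":4}
    - {"dx":0.2,"dy":5.5,"dz":1.7,"wx":-0.09,"wy":0,"wz":-0.07,"grip":4}
    - {"dx":0.3,"dy":9.4,"dz":2.9,"wx":-0.15,"wy":0,"wz":-0.12,"grip":4}
    - {"dx":0.5,"dy":13.3,"dz":4.1,"wx":-0.21,"wy":-0.01,"wz":-0.175,"grip":4}
    - {"dx":0.6,"dy":16.8,"dz":5.2,"wx":-0.265,"wy":-0.01,"wz":-0.22,"grip":4}
    - {"dx":0.7,"dy":18.9,"dz":5.8,"wx":-0.294,"wy":-0.012,"wz":-0.247,"grip":4}
    - {"dx":0.7,"dy":18.9,"dz":5.8,"wx":-0.294,"wy":-0.012,"wz":-0.247,"grip":4}
    - {"dx":0.7,"dy":18.9,"dz":5.8,"wx":-0.294,"wy":-0.012,"wz":-0.247,"grip":4}

```text
clock: 15.9
eef_pos: [0.525, 0.1512, 0.2088]
tool_rot: [-0.126, 0.898, 0.061, 0.417]
ft_force: [0.1, -0.0, -1.9]
grip_width: 0.0605
grasp_force: 66.3
```

```bash
python3 - <<'E'
from h import *
g=np.load('grasp.npz'); G=(g['p'],R.from_quat(g['q']))
A=(G[0]+[-.0715,-.0215,.008],G[1]); inc(*A); print(ik(*A)[1], monitor.get_obs()['eef_pos'])
# barrel & ball check
p,d=viewer.camera('top'); X=cloud('top',d); im=p.astype(int)
m=(im.min(2)>120)&(np.hypot(X[...,0]-.511,X[...,1]+.297)<.06); print('white px',m.sum())
rim=(abs(X[...,2]-.1)<.006)&(np.hypot(X[...,0]-.511,X[...,1]+.297)<.08)&(p.max(2)<60); print(cv2.minEnclosingCircle(X[rim][:,:2].astype(np.float32)))
p2,_=viewer.camera('scene')
cv2.imwrite('pics/s6.png',np.hstack([cv2.resize(p[180:260,325:405,::-1],(400,400),interpolation=2),cv2.resize(p2[145:215,180:250,::-1],(400,400),interpolation=2)]))
E
```

```text
d [12.14  0.02 10.4 ] w [-0.001 -0.003 -0.004]
2.914536822013029e-09 [0.52498998 0.15115154 0.20880187]
white px 347
((0.5111089944839478, -0.2977195382118225), 0.057139210402965546)
```

View pics/s6.png

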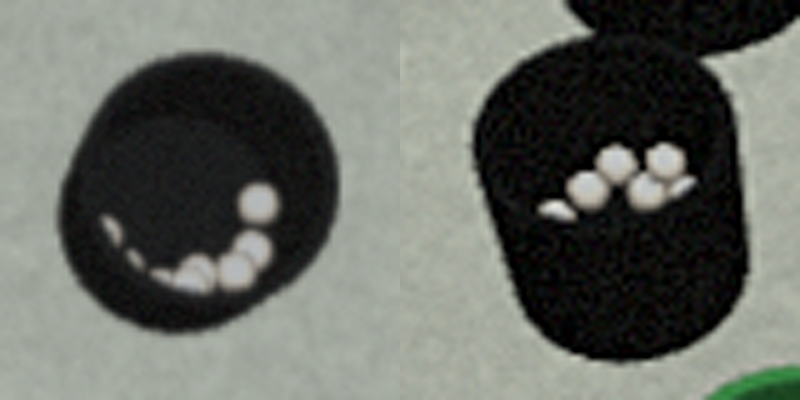

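Picture: the barrel has not moved. In the top view about eight balls lie in it, in an arc from (110,230) through (195,275) to (258,203). Now lower the cup in front of its place.

arm_command:
  increments:
    - {"dx":2,"dy":0,"dz":1.7,"wx":0,"wy":0,"wz":-0.004,"grip":4}
    - {"dx":5,"dy":0,"dz":4.3,"wx":0,"wy":0,"wz":-0.004,"grip":4}
    - {"dx":8,"dy":0,"dz":6.9,"wx":0,"wy":0,"wz":-0.004,"grip":4}
    - {"dx":10.5,"dy":0,"dz":9,"wx":0,"wy":0,"wz":-0.004,"grip":4}
    - {"dx":11.7,"dy":0,"dz":10,"wx":0,"wy":0,"wz":-0.004,"grip":4}
    - {"dx":12.1,"dy":0,"dz":10.4,"wx":0,"wy":0,"wz":-0.004,"grip":4}
    - {"dx":12.1,"dy":0,"dz":10.4,"wx":0,"wy":0,"wz":-0.004,"grip":4}
    - {"dx":12.1,"dy":0,"dz":10.4,"wx":0,"wy":0,"wz":-0.004,"grip":4}

```text
clock: 16.8
eef_pos: [0.5281, 0.1529, 0.0519]
tool_rot: [-0.129, 0.897, 0.06, 0.419]
ft_force: [0.4, 0.0, -1.2]
grip_width: 0.0609
grasp_force: 66.4
```

```bash
python3 - <<'E'
from h import *
g=np.load('grasp.npz'); G=(g['p'],R.from_quat(g['q']))
A=(G[0]+[0,0,.008],G[1]); inc(*A); print(monitor.get_obs()['eef_pos']); inc(G[0]+[0,0,.001],G[1],ref=A)
E
```

```text
d [-4.42  0.05  5.75] w [-0.     0.001  0.002]
[0.52807578 0.15289022 0.05191587]
d [ 0.54 -0.    0.45] w [0. 0. 0.]
```

arm_command:
  increments:
    - {"dx":-0.7,"dy":0,"dz":0.9,"wx":0,"wy":0,"wz":0,"grip":4}
    - {"dx":-1.7,"dy":0,"dz":2.2,"wx":0,"wy":0,"wz":0,"grip":4}
    - {"dx":-2.7,"dy":0,"dz":3.5,"wx":0,"wy":0,"wz":0,"grip":4}
    - {"dx":-3.6,"dy":0,"dz":4.7,"wx":0,"wy":0,"wz":0,"grip":4}
    - {"dx":-4.2,"dy":0,"dz":5.5,"wx":0,"wy":0,"wz":0,"grip":4}
    - {"dx":-4.4,"dy":0,"dz":5.8,"wx":0,"wy":0,"wz":0,"grip":4}
    - {"dx":-4.4,"dy":0,"dz":5.8,"wx":0,"wy":0,"wz":0,"grip":4}
    - {"dx":-4.4,"dy":0,"dz":5.8,"wx":0,"wy":0,"wz":0,"grip":4}

```text
clock: 17.6
eef_pos: [0.596, 0.1734, 0.0466]
tool_rot: [-0.129, 0.897, 0.06, 0.418]
ft_force: [-0.4, 0.7, -1.8]
grip_width: 0.0613
grasp_force: 66.4
```

```bash
python3 - <<'E'
from h import *
g=np.load('grasp.npz'); G=(g['p'],R.from_quat(g['q'])); inc(*G); o=monitor.get_obs();print(o['eef_pos'],G[0],o['ft_force'])
E
```

```text
d [0.34 0.   0.47] w [ 0.    -0.002  0.002]
[0.5960438  0.17335324 0.04659715] [0.59741396 0.17376432 0.04096487] [-0.376145    0.73206988 -1.83756309]
```

arm_command:
  increments:
    - {"dx":0.1,"dy":0,"dz":0.2,"wx":0,"wy":0,"wz":0,"grip":4}
    - {"dx":0.2,"dy":0,"dz":0.3,"wx":0,"wy":0,"wz":0,"grip":4}
    - {"dx":0.3,"dy":0,"dz":0.4,"wx":0,"wy":0,"wz":0,"grip":4}
    - {"dx":0.35,"dy":0,"dz":0.45,"wx":0,"wy":0,"wz":0,"grip":4}
    - {"dx":0.35,"dy":0,"dz":0.45,"wx":0,"wy":0,"wz":0,"grip":4}

```text
clock: 18.1
eef_pos: [0.5978, 0.1738, 0.041]
tool_rot: [-0.129, 0.897, 0.06, 0.418]
ft_force: [-0.2, -0.9, -0.9]
grip_width: 0.0609
grasp_force: 66.4
```

arm_command:
  increments:
    - {"dx":0.08,"dy":0,"dz":0.06,"wx":0,"wy":0,"wz":0,"grip":4}
    - {"dx":0.08,"dy":0,"dz":0.06,"wx":0,"wy":0,"wz":0,"grip":4}

```text
clock: 18.3
eef_pos: [0.5983, 0.174, 0.041]
tool_rot: [-0.129, 0.897, 0.06, 0.419]
ft_force: [-1.7, -0.6, 1.7]
grip_width: 0.0606
grasp_force: 66.1
```

```bash
python3 - <<'E'
from h import *
F=[]
for i in range(6): viewer.camera('top'); F.append(monitor.get_obs()['ft_force'])
print(np.mean(F,0),monitor.get_obs()['eef_pos'])
E
```

```text
[-2.08654857 -0.15047809  3.39765349] [0.59832878 0.17404062 0.04092491]
```

Cup is resting on the board. Release slowly.

arm_command:
  increments:
    - {"dx":0,"dy":0,"dz":0,"wx":0,"wy":0,"wz":0,"grip":6.3}
    - {"dx":0,"dy":0,"dz":0,"wx":0,"wy":0,"wz":0,"grip":6.8}
    - {"dx":0,"dy":0,"dz":0,"wx":0,"wy":0,"wz":0,"grip":7.6}
    - {"dx":0,"dy":0,"dz":0,"wx":0,"wy":0,"wz":0,"grip":8.5}
    - {"dx":0,"dy":0,"dz":0,"wx":0,"wy":0,"wz":0,"grip":8.5}
    - {"dx":0,"dy":0,"dz":0,"wx":0,"wy":0,"wz":0,"grip":8.5}
    - {"dx":0,"dy":0,"dz":0,"wx":0,"wy":0,"wz":0,"grip":8.5}

```text
clock: 19.3
eef_pos: [0.5978, 0.1738, 0.0402]
tool_rot: [-0.129, 0.897, 0.06, 0.418]
ft_force: [0.9, -0.2, 0.7]
grip_width: 0.0847
grasp_force: 0.0
```

```bash
python3 - <<'E'
from h import *
o=monitor.get_obs(); r=R.from_quat(o['tool_rot']);p=o['eef_pos'];print(o['ft_force'],o['grip_width'])
t=r.apply([0,0,1])
A=(p-.08*t,r); print(ik(*A)[1]); B=(A[0]+[-.03,-.01,.12],r); print(ik(*B)[1]); inc(*B,ref=A)
E
```

```text
[ 0.91338422 -0.2426843   0.69336639] 0.0846531243749502
6.022844028762654e-09
4.5591181509004647e-10
d [ -7.15  -0.11 -10.14] w [0. 0. 0.]
```

arm_command:
  increments:
    - {"dx":0,"dy":0,"dz":-1,"wx":0,"wy":0,"wz":0,"grip":8.5}
    - {"dx":0,"dy":0,"dz":-2.5,"wx":0,"wy":0,"wz":0,"grip":8.5}
    - {"dx":0,"dy":0,"dz":-4.5,"wx":0,"wy":0,"wz":0,"grip":8.5}
    - {"dx":0,"dy":0,"dz":-6.5,"wx":0,"wy":0,"wz":0,"grip":8.5}
    - {"dx":0,"dy":0,"dz":-8,"wx":0,"wy":0,"wz":0,"grip":8.5}
    - {"dx":-2.5,"dy":0,"dz":-11.5,"wx":0,"wy":0,"wz":0,"grip":8.5}
    - {"dx":-5,"dy":0,"dz":-15,"wx":0,"wy":0,"wz":0,"grip":8.5}
    - {"dx":-7,"dy":0,"dz":-18,"wx":0,"wy":0,"wz":0,"grip":8.5}
    - {"dx":-7,"dy":0,"dz":-18,"wx":0,"wy":0,"wz":0,"grip":8.5}

```text
clock: 20.2
eef_pos: [0.5104, 0.1481, 0.2175]
tool_rot: [-0.129, 0.894, 0.061, 0.424]
ft_force: [1.2, 0.3, 0.7]
grip_width: 0.0849
grasp_force: 0.0
```

```bash
python3 - <<'E'
from h import *
print(monitor.get_obs()['eef_pos'])
for n in('scene',):
    im,d=viewer.camera(n); P=cloud(n,d); c=im.astype(int); cv2.imwrite('pics/end.png',im[...,::-1])
    for (x,y) in ((.58,.17),):
        m=(abs(P[...,0]-.58)<.06)&(abs(P[...,1]-.17)<.055)&(P[...,2]>.025)&(P[...,2]<.095)&(c.max(2)-c.min(2)<25)&(c.max(2)<170); p=P[m]
        f=lambda k:np.hypot(p[:,0]-k[0],p[:,1]-k[1])-(.026+.008*(p[:,2]-.015)/.075)
        s=least_squares(f,[.58,.17],loss='soft_l1',f_scale=.001); print(s.x,np.median(abs(s.fun)),p[:,2].max())
E
```

```text
[0.51040654 0.14812119 0.21754171]
[0.58070083 0.16833296] 0.0019469383609846767 0.09411222348058992
```

View pics/end.png

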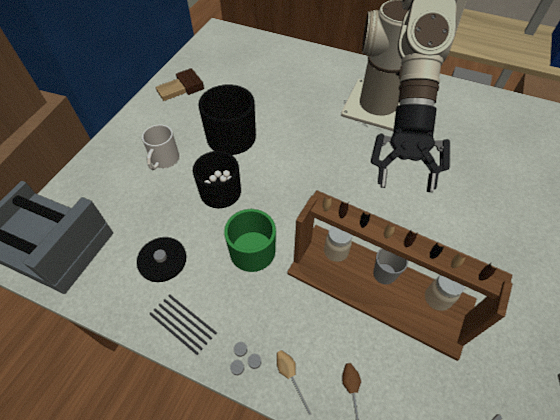

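Picture: the empty cup stands upright at (390,265), within about 1 mm of its old place. The balls are in the small barrel at (218,177), and the jars, lid and mug have not moved. The gripper is clear.

```bash
python3 -c "
from workcell import job
print(job.job_done())"
```

```text
the job is handed in; nothing more can be done
None
```

The balls are in the small black barrel, where I could make out about eight (some partly hidden) and the cup came back empty. The cup stands upright within about 1 mm of its old place, nothing else appears to have moved, and the job was handed in at about 20 s.

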